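# Kit the gearbox gears by size

## Robot

A 7-joint arm with a two-finger parallel gripper is mounted at the origin on the work surface. World frame = base frame: x ahead of the robot, y to its left, z up, the work surface at z = 0. Lengths are in m, angles in rad, forces in N, time in s.
With the tool pointing down it reaches from about 0.4 to 0.875 m from the base axis. Payload 19.3 kg.
Tool frame: the origin (TCP) lies at the centre of the arm's flange, where the gripper is bolted on; the fingertips stand 173 mm ahead of it and the grasp point (between the pads) lies 155 mm ahead of it (arm.hold_point_z is the distance from the TCP to the grasp point, in m); y points along the fingers, x is the direction in which the jaws open and shut, and the axes are right-handed (so a half turn about y gives the same grasp; the last joint's range is limited). The gripper opens to 85 mm and grips with 20 to 120 N. Pads are 22 mm wide; open, the fingers measure 114 mm over their backs; the gripper's body (76 mm by 85 mm) begins 54 mm behind the grasp point. The pads swing forward as they close: fully open they stand 13 mm farther back than shut.
Start: joints at [1.046, 0.521, -0.036, 1.599, 0.021, 1.021, -0.113], TCP at [0.275, -0.561, 0.405] pointing down, gripper open.
Joint ranges: [-2.91, 2.91], [-0.3, 2.13], [-1.5, 1.42], [0.17, 2.43], [-1.26, 4.41], [0.16, 1.93], [-2.52, 2.52]. Speed limits (rad/s): [1.89, 1.89, 2.39, 2.39, 3.01, 3.01, 3.01].

## Interface

Orientations are given as a 3x3 rotation matrix whose columns are the frame's x, y, z axes.
In Python, from workcell import arm, grip, ik, readout, eyes, order gives the robot as it stands. Calls block until the motion is done:
- arm.move_to(position, orientation): joint-space move of the TCP to a pose.
- arm.movel(position, max_speed=0.15, ori=None, until_force=None): straight line of the TCP; ori=None keeps the orientation; max_speed is the mean speed in m/s. With until_force (N) it stops when the force on the tool has changed by that much, and returns True; else False.
- arm.move_joints(angles): joint-space move.
- grip(opening, strength=None): finger opening in m; strength is the grip in N (None keeps the last); returns when the fingers have stopped.
- arm.wait(seconds).
- ik(position, orientation): joint angles nearest the present ones, or None.
- readout.observe(): the state.
- eyes.get_image(name): name is "side" or "top"; returns the picture (480x640x3 uint8, red, green, blue); there is no depth.
- eyes.calibration(name): a dict with "vertical_fov" (degrees; the focal length in pixels is half the picture's height over the tangent of half this angle, whatever the lens; pixels are square), "cx", "cy" (the principal point, pixels), "k1" (the pictures are not rectified: a ray, as slopes to the right and down, at radius r is drawn at 1 + k1 r^2 times it, then the intrinsics apply), "pose" (4x4, takes a point from camera to world coordinates). Camera axes: x right, y down, z forward; pixel columns grow to the right and rows downward; lengths in m; the calibration is good to about 2 mm. A picture is of the moment at which its call begins. calibration takes no time and is no camera call.
A pose or a line that the arm cannot do raises arm.MotionError and nothing moves.
- order.close_job(): hands the job in, once; it reports no verdict.
The state is a dict: "time": time; "joints": joint angles; "dq": joint speeds; "tau": joint torques, N m; "tool_pos": TCP position; "tcp_rot": TCP orientation; "contact_force": force on the tool from outside, world axes, zero at the start; "wrist_torque": the same for the moment, N m; "finger_gap": finger opening in m.
Only numpy, scipy, OpenCV 4.12 (cv2) and the standard library are available. Lean on these libraries where they do the work, as an engineer would, in place of code of your own. Each camera call takes 0.05 s, during which the arm holds its last target. There are 200 camera calls.

## Task

Kit the four toothed steel gears for the gearbox build: put each one, hub up and lying flat on the tray bottom, into the round grey tray of its size, the smallest gear in the smallest tray and so on up to the largest gear in the largest tray. Set each gear down rather than dropping it, and leave the ball bearing and the bearing block where they stand.

Things in the scene. Friction and masses are not known exactly. Their poses are not given: they have to be found in the camera images.
- gear_small: smallest bare-steel spur gear, loose, lying flat with its hub up: toothed disc 36 mm over the teeth (10 teeth) and 12 mm thick, with a plain round hub 22 mm in diameter standing 30 mm above the disc (42 mm in all), centred; the dark spot on the hub's top is the bore. 98 to 169 g. Origin: centre of the underside; z up along the hub.
- tray_small: smallest round open grey plastic parts tray, fixed to the bench: inside 54 mm, outside 60 mm in diameter, rim 14 mm high, wall 3 mm, flat floor 4 mm thick. Belongs to the 36 mm gear. Origin: centre of the underside; z up.
- gear_medium: second smallest bare-steel spur gear, loose, lying flat with its hub up: toothed disc 56 mm over the teeth (17 teeth) and 12 mm thick, with a plain round hub 26 mm in diameter standing 30 mm above the disc (42 mm in all), centred; the dark spot on the hub's top is the bore. 188 to 325 g. Origin: centre of the underside; z up along the hub.
- tray_medium: second smallest round open grey plastic parts tray, fixed to the bench: inside 74 mm, outside 80 mm in diameter, rim 14 mm high, wall 3 mm, flat floor 4 mm thick. Belongs to the 56 mm gear. Origin: centre of the underside; z up.
- gear_large: second largest bare-steel spur gear, loose, lying flat with its hub up: toothed disc 76 mm over the teeth (23 teeth) and 12 mm thick, with a plain round hub 30 mm in diameter standing 30 mm above the disc (42 mm in all), centred; the dark spot on the hub's top is the bore. 315 to 546 g. Origin: centre of the underside; z up along the hub.
- tray_large: second largest round open grey plastic parts tray, fixed to the bench: inside 94 mm, outside 100 mm in diameter, rim 14 mm high, wall 3 mm, flat floor 4 mm thick. Belongs to the 76 mm gear. Origin: centre of the underside; z up.
- gear_largest: largest bare-steel spur gear, loose, lying flat with its hub up: toothed disc 96 mm over the teeth (30 teeth) and 12 mm thick, with a plain round hub 34 mm in diameter standing 30 mm above the disc (42 mm in all), centred; the dark spot on the hub's top is the bore. 465 to 806 g. Origin: centre of the underside; z up along the hub.
- tray_largest: largest round open grey plastic parts tray, fixed to the bench: inside 114 mm, outside 120 mm in diameter, rim 14 mm high, wall 3 mm, flat floor 4 mm thick. Belongs to the 96 mm gear. Origin: centre of the underside; z up.
- bearing: loose ball bearing, a bystander: flat plain ring without teeth or hub, 62 mm outside, 28 mm bore, 16 mm high, steel with a dark ring-shaped seal and a dark bore. Origin: centre of the underside.
- bearing_block: loose bearing block (pillow block), a bystander: black foot 36 by 100 mm (long along its y) and 14 mm high carrying an upright round housing with a steel insert, 60 mm high in all. Origin: centre of the underside.
Things that resemble listed ones, but are neither listed nor needed, are in the scene too. Leave any blue look-alike of the gear_largest alone.

How it is judged:
At the end, for the whole second after the job is handed in: Each of the four gears lies flat (within 0.1 rad), hub up, on the floor of the tray of its own rank in size: centres within 12 mm seen from above, underside less than 8 mm above the tray's underside; all released and at rest (horizontal distance between gear_small and tray_small below 0.012 m and z of gear_small in the frame of tray_small below 0.008 m and angle between each of gear_small, gear_medium, gear_large, gear_largest's own z axis and vertical below 0.1 rad and linear speed of each of gear_small, gear_medium, gear_large, gear_largest below 0.02 m/s and angular speed of each of gear_small, gear_medium, gear_large, gear_largest below 0.2 rad/s and horizontal distance between gear_medium and tray_medium below 0.012 m and z of gear_medium in the frame of tray_medium below 0.008 m and horizontal distance between gear_large and tray_large below 0.012 m and z of gear_large in the frame of tray_large below 0.008 m and horizontal distance between gear_largest and tray_largest below 0.012 m and z of gear_largest in the frame of tray_largest below 0.008 m); the robot touches nothing.
It fails at once if a gear is let go in mid-air (its underside more than 60 mm above the bench) ((height (world z) of gear_small above 0.06 m and contact force between gear_small and the fingers below 0.05 N) or (height (world z) of gear_medium above 0.06 m and contact force between gear_medium and the fingers below 0.05 N) or (height (world z) of gear_large above 0.06 m and contact force between gear_large and the fingers below 0.05 N) or (height (world z) of gear_largest above 0.06 m and contact force between gear_largest and the fingers below 0.05 N)).
It fails at once if the ball bearing is shifted by more than 15 mm (distance of bearing from where it was at the start of the episode above 0.015 m).
It fails at once if the bearing block is shifted by more than 15 mm (distance of bearing_block from where it was at the start of the episode above 0.015 m).
It also fails if it takes over 112 s, if anything falls off the work surface, if the arm or the gripper's body presses on something with over 40 N, if the wrist force passes 120 N, or if a joint passes its speed limit or range.

## Working session

There is one attempt and no reset: what is moved stays moved. The work goes in short steps, each a Python script; the robot and the scene stay as the last script left them, time stands still between calls to the robot, and variables do not carry over. Pictures are saved under pics/ and viewed, about 12 in all and at most 16, crops included, and the job is handed in when it is done.

```bash
mkdir -p pics; ls; python3 - <<'E'
from workcell import arm, grip, ik, readout, eyes, order
import cv2
for n in("top","side"):
    cv2.imwrite(f"pics/{n}0.png",eyes.get_image(n)[:,:,::-1]); print(n,eyes.calibration(n))
s=readout.observe(); print(s)
E
```

```text
pics
top {'vertical_fov': 44.351564862080906, 'cx': 322.35728348616794, 'cy': 235.49194946914676, 'k1': 0.009114735656232676, 'pose': array([[ 0.02386876, -0.99684352,  0.07571838,  0.40723551],
       [-0.99956927, -0.02250309,  0.01883848,  0.04927816],
       [-0.01707512, -0.07613542, -0.99695127,  1.54726918],
       [ 0.        ,  0.        ,  0.        ,  1.        ]])}
side {'vertical_fov': 44.12711537782502, 'cx': 316.81802612848867, 'cy': 245.9586491749457, 'k1': 0.015628219303615597, 'pose': array([[-0.86567977, -0.28193314,  0.41365715, -0.12943799],
       [-0.50015764,  0.45245621, -0.73832629,  1.23504141],
       [ 0.0209969 , -0.84604792, -0.53269321,  0.89663108],
       [ 0.        ,  0.        ,  0.        ,  1.        ]])}
{'time': 0.1, 'joints': array([ 1.04579435,  0.52194384, -0.03631672,  1.59995722,  0.02120626,
        1.02113148, -0.11280319]), 'dq': array([ 0.00049614, -0.00324576, -0.00041255, -0.00140053,  0.00067622,
        0.0007223 ,  0.00076334]), 'tau': array([ 5.85119313e-03, -9.28491068e+01,  1.98504813e+00, -3.70537090e+01,
        1.81898352e-02,  5.31131212e-03, -9.36956667e-05]), 'tool_pos': array([ 0.27446802, -0.56135943,  0.40418768]), 'tcp_rot': array([[ 4.39266115e-01, -5.39099474e-04,  8.98356827e-01],
       [-8.98356374e-01,  9.06548831e-04,  4.39266437e-01],
       [-1.05121264e-03, -9.99999444e-01, -8.60872652e-05]]), 'contact_force': array([-0.17147119,  0.30763228, -0.1811901 ]), 'wrist_torque': array([ 0.02208473,  0.03081262, -0.00816259]), 'finger_gap': 0.08557031994826236}
```

View pics/top0.png

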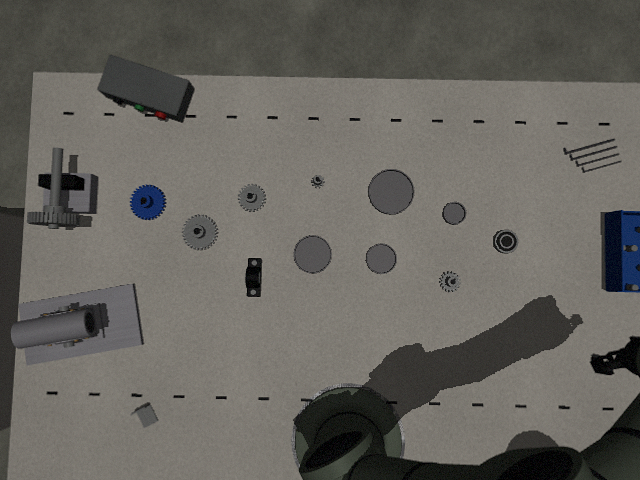

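View pics/side0.png

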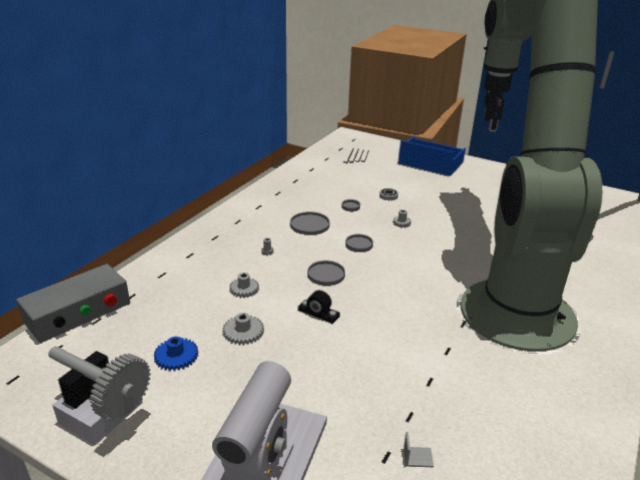

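Candidates (top image):
- **Gears, by tooth diameter (~385 px/m):** small (317,182), medium (449,281), large (251,198), largest (200,232).
- **Look-alikes:** blue gear (148,202) and the upright mounted gear (55,217). Leave both.
- **Bystanders:** bearing (505,241) and block (254,277).
- **Trays, small to largest:** (454,213), (381,258), (312,254), (391,192).

Next: one close crop sheet.

```bash
cat > h.py <<'E'
from workcell import arm, grip, ik, readout, eyes, order
import cv2, numpy as np
def K(n):
    c=eyes.calibration(n); f=240/np.tan(np.radians(c["vertical_fov"])/2); return c,f
def ray(n,uv):
    c,f=K(n); d=np.array([(uv[0]-c["cx"])/f,(uv[1]-c["cy"])/f]); s=d.copy()
    for _ in range(10): s=d/(1+c["k1"]*(s@s))
    return c["pose"][:3,3],c["pose"][:3,:3]@np.r_[s,1]
def plane(n,uv,z):
    o,d=ray(n,uv); return (o+d*(z-o[2])/d[2])[:2]
def proj(n,p):
    c,f=K(n); q=c["pose"][:3,:3].T@(np.asarray(p,float)-c["pose"][:3,3]); s=q[:2]/q[2]
    return s*(1+c["k1"]*(s@s))*f+[c["cx"],c["cy"]]
PX={"gs":(317,182),"gm":(449,281),"gl":(251,198),"gx":(200,232),"ts":(454,213),"tm":(381,258),"tl":(312,254),"tx":(391,192)}
E
python3 - <<'E'
from h import *
im={n:cv2.imread(f"pics/{n}0.png") for n in("top","side")}
rows=[]
for n in im:
    r=[]
    for k in PX:
        z=.042 if k[0]=='g' else .014
        p=plane("top",PX[k],z); uv=proj(n,[*p,z]); 
        c=cv2.getRectSubPix(im[n],(56,56),tuple(map(float,uv)))
        c=cv2.resize(c,(200,200),interpolation=cv2.INTER_CUBIC); r.append(c)
        if n=="top": print(k,p.round(3),uv.round(1))
    rows+= [np.hstack(r[:4]),np.hstack(r[4:])] if n=="top" else [np.hstack(r[:4])]
cv2.imwrite("pics/crops.png",np.vstack(rows))
E
```

```text
gs [0.66  0.095] [317. 182.]
gm [ 0.413 -0.247] [449. 281.]
gl [0.614 0.264] [251. 198.]
gx [0.523 0.393] [200. 232.]
ts [ 0.59  -0.264] [454. 213.]
tm [ 0.468 -0.076] [381. 258.]
tl [0.475 0.104] [312. 254.]
tx [ 0.642 -0.099] [391. 192.]
```

View pics/crops.png

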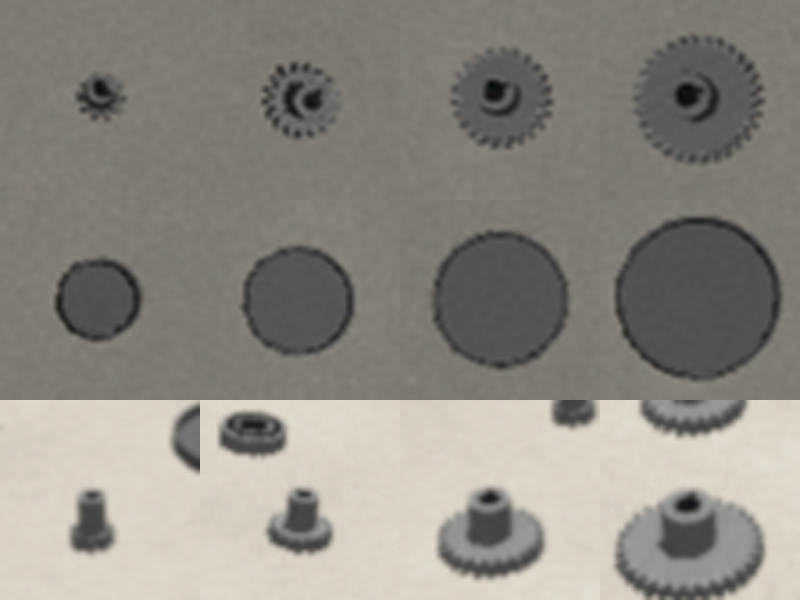

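```bash
cat >> h.py <<'E'
def blob(im,uv,r,dark=None):
    """mask contour (differs from bench) around uv -> ellipse centre, mean dia px"""
    g=cv2.cvtColor(cv2.GaussianBlur(im,(3,3),0),cv2.COLOR_BGR2GRAY).astype(int)
    x,y=map(int,np.round(uv)); w=g[y-r:y+r+1,x-r:x+r+1]
    bg=np.median(np.r_[w[0],w[-1],w[:,0],w[:,-1]])
    m=cv2.morphologyEx((abs(w-bg)>14).astype(np.uint8),cv2.MORPH_CLOSE,np.ones((5,5)))
    c=max(cv2.findContours(m,cv2.RETR_EXTERNAL,cv2.CHAIN_APPROX_NONE)[0],key=cv2.contourArea)
    e=cv2.fitEllipse(cv2.convexHull(c)); return np.array(e[0])+[x-r,y-r],e[1]
def bore(im,uv,r=3):
    g=cv2.cvtColor(im,cv2.COLOR_BGR2GRAY).astype(float)
    x,y=map(int,np.round(uv)); w=g[y-r:y+r+1,x-r:x+r+1]
    q=np.clip(np.percentile(w,45)-w,0,None); Y,X=np.mgrid[y-r:y+r+1,x-r:x+r+1]
    return np.array([(q*X).sum(),(q*Y).sum()])/q.sum()
def tri(ua,ub):
    (o,d),(p,e)=ray("top",ua),ray("side",ub)
    d,e=d/np.linalg.norm(d),e/np.linalg.norm(e)
    t=np.linalg.lstsq(np.c_[d,-e],p-o,rcond=None)[0]; a,b=o+d*t[0],p+e*t[1]
    return (a+b)/2,np.linalg.norm(a-b)
E
python3 - <<'E'
from h import *
im={n:cv2.imread(f"pics/{n}0.png") for n in("top","side")}
B={"gs":(317,178.8),"gm":(452.4,281),"gl":(249.3,195.8),"gx":(196.4,230.3)}
R={"gs":14,"gm":18,"gl":20,"gx":24,"ts":18,"tm":22,"tl":26,"tx":29}
sc={"gs":(92,94),"gm":(302-200,92),"gl":(489-400,95),"gx":(688-600,100)}
for k in PX:
    c,d=blob(im["top"],PX[k],R[k]); z=.012 if k[0]=='g' else .014
    mm=np.array(d)/588.7*(1.547-z)*1000
    print(k,"disc",plane("top",c,z).round(4),"dia mm",mm.round(0),end=" ")
    if k[0]=='g':
        u=bore(im["top"],B[k]); p0=plane("top",PX[k],.042)
        s0=proj("side",[*p0,.042])+(np.array(sc[k])-100)*.28; s=bore(im["side"],s0,2)
        print("bore",u.round(1),plane("top",u,.042).round(4),s.round(1),plane("side",s,.042).round(4),"tri",tri(u,s)[0].round(4),tri(u,s)[1].round(4))
    else:
        print("side",plane("side",proj("side",[*plane("top",c,z),z]),z).round(3))
E
```

```text
gs disc [0.6663 0.0954] dia mm [35. 36.] bore [317.3 179.1] [0.6672 0.0943] [267.  239.5] [0.6672 0.0941] tri [0.6671 0.0943 0.0421] 0.0002
gm disc [ 0.4131 -0.2518] dia mm [55. 58.] bore [452.6 281.2] [ 0.4126 -0.2556] [402.5 211.1] [ 0.4139 -0.2564] tri [ 0.413  -0.2553  0.0428] 0.0008
gl disc [0.6198 0.2671] dia mm [73. 75.] bore [249.4 195. ] [0.6221 0.2686] [243.4 275.1] [0.6218 0.2663] tri [0.6213 0.2681 0.0434] 0.0014
gx disc [0.526  0.4005] dia mm [95. 95.] bore [195.9 230.5] [0.5272 0.4034] [242.3 316.5] [0.5275 0.3998] tri [0.5264 0.4025 0.0445] 0.0014
ts disc [ 0.5906 -0.2624] dia mm [62. 66.] side [ 0.591 -0.262]
tm disc [ 0.4677 -0.0742] dia mm [82. 84.] side [ 0.468 -0.074]
tl disc [0.4746 0.1041] dia mm [102. 103.] side [0.475 0.104]
tx disc [ 0.6437 -0.0975] dia mm [121. 124.] side [ 0.644 -0.098]
```

Bore triangulation gives z of 42–44 mm against the true 42 mm. Disc and tray diameters match the list, and the disc and bore centres agree within about 3 mm. I'll start with the small gear.

```bash
cat >> h.py <<'E'
G={"s":(.667,.0945),"m":(.413,-.2545),"l":(.6212,.2675),"x":(.5268,.4015)}
T={"s":(.5906,-.2624),"m":(.4677,-.0742),"l":(.4746,.1041),"x":(.6437,-.0975)}
HUB={"s":.022,"m":.026,"l":.030,"x":.034}
ZG,UP=.190,.12
def rot(a):
    c,s=np.cos(a),np.sin(a); return np.array([[c,0,-s],[s,0,c],[0,-1,0.]])
def pose(): s=readout.observe(); return s["tool_pos"],s
def yaw(p,q):
    j=np.array(readout.observe()["joints"]); best=None
    for a in np.arange(0,2*np.pi,np.pi/12):
        A=[ik([*v,z],rot(a)) for v in (p,q) for z in (ZG,ZG+UP)]
        if any(x is None for x in A): continue
        c=max(abs(A[1]-j).max(), abs(A[3]-A[1]).max())
        if best is None or c<best[0]: best=(c,a)
    return best[1]
def pick(k):
    g=G[k]; a=yaw(g,T[k]); R=rot(a)
    grip(HUB[k]+.026,80)
    arm.move_to([*g,ZG+UP-.02],R)
    arm.movel([*g,ZG+.03],.15)
    hit=arm.movel([*g,ZG],.05,until_force=8)
    print("yaw",a,"hit",hit); grip(0,80)
    p,s=pose(); print("gap",s["finger_gap"],"tcp",p.round(4),"t",s["time"])
def lift(k):
    p,_=pose(); arm.movel([p[0],p[1],p[2]+UP-.01],.12)
    _,s=pose(); print("gap",s["finger_gap"],"F",s["contact_force"].round(1),"t",s["time"])
def carry(k):
    p,_=pose(); arm.move_to([*T[k],p[2]],rot_now())
    _,s=pose(); print("gap",s["finger_gap"],s["tool_pos"].round(4),"t",s["time"])
def rot_now(): return readout.observe()["tcp_rot"]
def place(k,xy=None,z0=ZG):
    xy=T[k] if xy is None else xy
    arm.movel([*xy,z0+.012],.12)
    hit=arm.movel([*xy,z0+.002],.02,until_force=6); p,_=pose()
    print("hit",hit,p.round(4)); grip(HUB[k]+.026)
    p,s=pose(); arm.movel([p[0],p[1],ZG+.07],.15); print("t",readout.observe()["time"])
def snap(n,f,box=None,s=1):
    im=eyes.get_image(n)[:,:,::-1].copy()
    cv2.imwrite(f"pics/{f}_full.png",im)
    if box: im=im[box[1]:box[3],box[0]:box[2]]
    cv2.imwrite(f"pics/{f}.png",cv2.resize(im,None,fx=s,fy=s,interpolation=cv2.INTER_CUBIC))
E
python3 - <<'E'
from h import *
pick("s"); 
snap("side","p1",(200,160,360,280),4)
lift("s"); carry("s")
snap("side","p2",(270,110,470,260),4)
E
```

```text
yaw 1.0471975511965976 hit False
gap 0.019666969845149054 tcp [0.6672 0.0946 0.1906] t 5.0167
gap 0.019520215317583144 F [ 0.   0.5 -1.3] t 6.1417
gap 0.01955033972299129 [ 0.5913 -0.2608  0.2998] t 7.5083
```

View pics/p2.png

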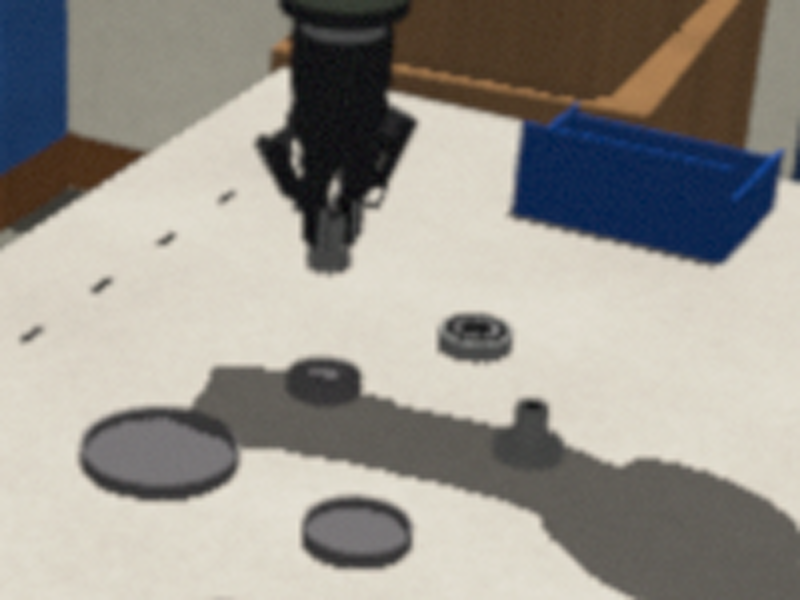

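The small gear is held upright in the jaws at crop (328,255), above its tray at (323,380). I'll place it and look.

```bash
python3 - <<'E'
from h import *
place("s",z0=ZG+.004)
snap("side","p3",(300,150,440,255),5)
pick("m"); lift("m")
snap("side","p4",(300,110,500,260),4)
E
```

```text
hit False [ 0.5906 -0.2624  0.196 ]
t 10.1
yaw 1.308996938995747 hit False
gap 0.023903247040594874 tcp [ 0.4131 -0.2546  0.1905] t 12.8583
gap 0.023718898156777267 F [-0.5  0.8 -2.9] t 13.9333
```

View pics/p3.png

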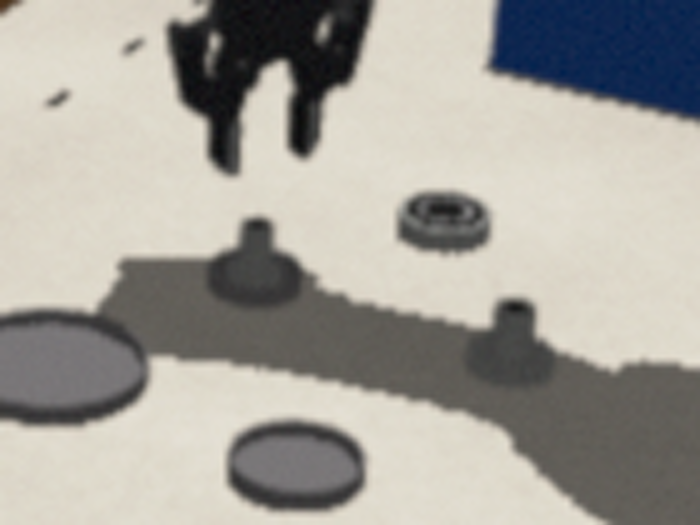

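View pics/p4.png

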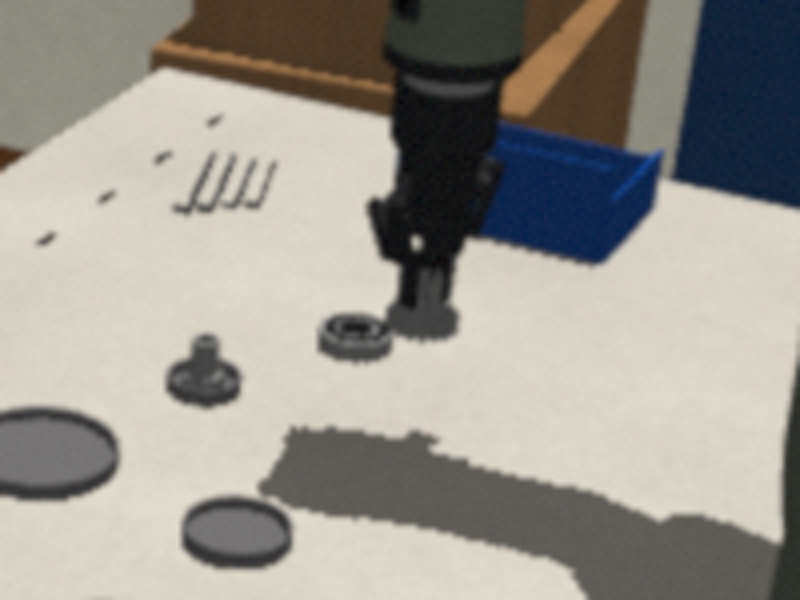

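The small gear sits in its tray, upright at p3 (255,270). The medium gear is lifted level at p4 (425,320). Next: place the medium and pick the large.

```bash
python3 - <<'E'
from h import *
carry("m"); place("m",z0=ZG+.002)
pick("l"); lift("l"); carry("l")
snap("side","p5",(230,140,430,290),4)
E
```

```text
gap 0.023789849305500727 [ 0.4677 -0.074   0.2996] t 14.7583
hit True [ 0.4677 -0.0742  0.1946]
t 17.1667
yaw 2.0943951023931953 hit False
gap 0.027807519612850762 tcp [0.6213 0.2675 0.1907] t 20.5167
gap 0.027927420628866453 F [-0.2 -0.7 -4.6] t 21.5917
gap 0.028071672253617775 [0.4749 0.1041 0.2999] t 22.475
```

View pics/p5.png

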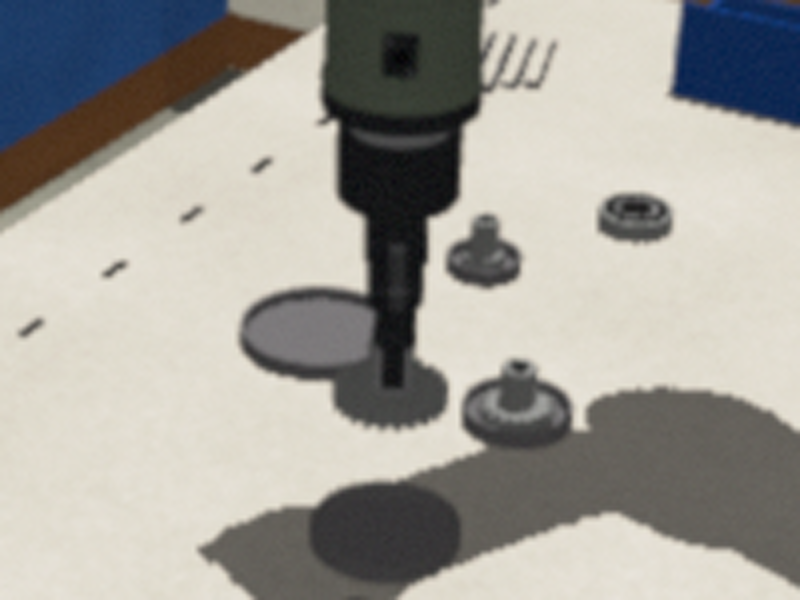

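The small and medium gears are seated at (485,255) and (517,405). The large gear is held level at (390,390), above its tray at (385,530).

```bash
python3 - <<'E'
from h import *
place("l",z0=ZG+.002)
pick("x"); lift("x"); carry("x")
place("x",z0=ZG+.002)
p,_=pose(); arm.movel([p[0],p[1],.36],.2)
arm.move_to([.275,-.56,.40],rot(-1.12))
snap("side","p6",(230,150,430,300),4); snap("top","p7",(230,150,530,300),2.6)
im=cv2.imread("pics/p7_full.png"); imt=[]
for k in "smlx":
    p=T[k]; uv=proj("top",[*p,.046]); us=proj("side",[*p,.046])
    for n in("top","side"):
        f=cv2.imread("pics/"+{"top":"p7","side":"p6"}[n]+"_full.png"); q=proj(n,[*p,.046])
        c=cv2.resize(cv2.getRectSubPix(f,(50,50),tuple(map(float,q))),(200,200),interpolation=cv2.INTER_CUBIC)
        cv2.circle(c,(100,100),2,(0,0,255),-1) ; imt.append(c)
cv2.imwrite("pics/p8.png",np.vstack([np.hstack(imt[::2]),np.hstack(imt[1::2])]))
print(readout.observe()["time"])
E
```

```text
hit True [0.4746 0.104  0.1946]
t 24.9333
yaw 2.0943951023931953 hit False
gap 0.03178207456926027 tcp [0.5269 0.4015 0.1907] t 28.05
gap 0.03174105087557961 F [-0.3 -0.6 -8.2] t 29.125
gap 0.03160173664794223 [ 0.6438 -0.096   0.3   ] t 30.9833
hit True [ 0.6437 -0.0976  0.1947]
t 33.3917
36.2667
```

View pics/p6.png

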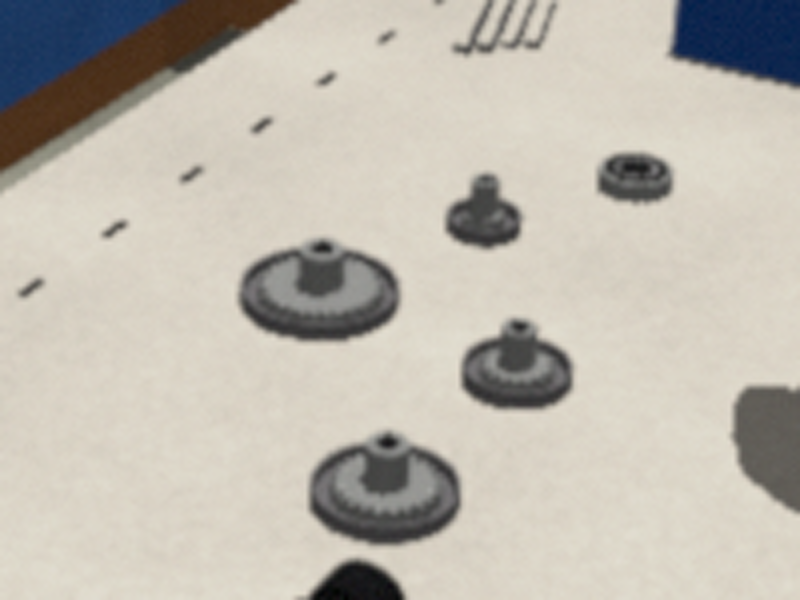

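View pics/p8.png

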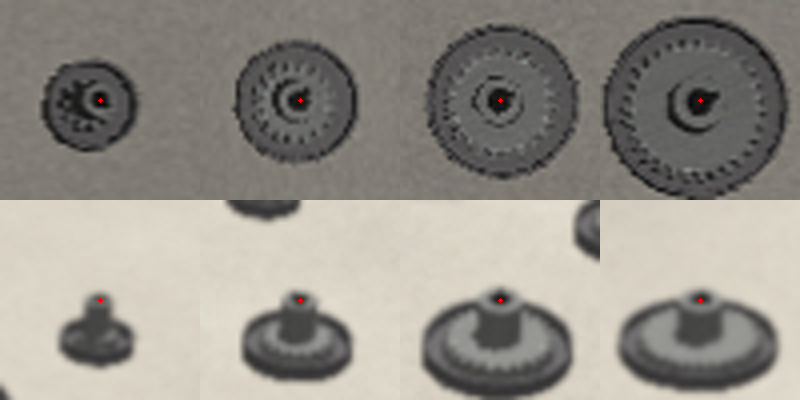

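All four gears lie flat in their own trays. Their bores fall on the predicted points (the red dots) to within about 1 px in both views. I'll check that the bystanders haven't moved, then hand in.

```bash
python3 - <<'E'
from h import *
a,b=cv2.imread("pics/top0.png",0),cv2.imread("pics/p7_full.png",0)
for n,(x,y) in {"bearing":(505,241),"block":(254,277),"blue":(148,202)}.items():
    A,B=[np.float32(i[y-24:y+24,x-24:x+24]) for i in(a,b)]
    print(n,cv2.phaseCorrelate(A,B,cv2.createHanningWindow((48,48),cv2.CV_32F)))
arm.wait(.3); order.close_job()
E
```

```text
bearing ((0.03535163625628712, -0.03988781599236191), 0.9889778441025151)
block ((0.0027049919120472055, 0.05124162988446557), 0.9682581002513567)
blue ((-0.028691810902209625, 0.04464220335986013), 0.9649890532924069)
the job is handed in; nothing more can be done
```

All four gears are in the trays of their size, hub up and flat, and I handed the job in at about 37 s of the 112 s. No verdict was reported.

- **Handling:** I gripped each gear by its hub and lowered it onto the tray floor. The medium, large and largest touched down on force. The small gear was released without a contact signal, about 1.4 mm above the floor by my estimate, and the pictures show it seated.
- **Final checks:** Both cameras show every bore within about 1 px (2–3 mm) of its tray centre. The bearing, bearing block and blue look-alike had moved less than 0.1 px, and the arm was parked clear. No check failed or disagreed.

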